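# Hold the bench magnifier upright at its balance point over a set stone

## Robot

A 6-joint arm with a two-finger parallel gripper is mounted at the origin on the work surface. World frame = base frame: x ahead of the robot, y to its left, z up, the work surface at z = 0. Lengths are in mm, angles in rad, forces in N, time in s.
With the tool pointing down it reaches from about 275 to 825 mm from the base axis. Payload 4.9 kg.
Tool frame: the origin (TCP) lies between the finger pads, 19 mm behind the fingertips; this is the grasp point; x points along the fingers, y is the direction in which the jaws open and shut, and the axes are right-handed (so a half turn about x gives the same grasp; the last joint's range is limited). The gripper opens to 85 mm and grips with 20 to 120 N. Pads are 22 mm wide; open, the fingers measure 114 mm over their backs; the gripper's body (76 mm by 85 mm) begins 54 mm behind the grasp point. The pads swing forward as they close: fully open they stand 13 mm farther back than shut.
Start: joints at [-1.463, 0.326, -0.193, 1.052, 0, 1.437], TCP at [131.709, -534.014, 249.981] pointing down, gripper open.
Joint ranges: [-2.65, 2.65], [-0.97, 1.79], [-1.3, 1.35], [-1.93, 2.1], [-1.47, 1.37], [-3.14, 3.14]. Speed limits (rad/s): [2.57, 2.57, 3.14, 3.14, 3.14, 3.14].

## Interface

Orientations are given as a rotation vector (axis times angle).
In Python, from cell import manip gives the robot as it stands.
- The arm moves only by the shell command python3 -m pendant 'ROWS' [OPENING] [FORCE]. ROWS is JSON, a list that holds one entry, the list of rows, each a list of 6 numbers: the shift along the tool's x, y, z in m, then the turn, a rotation vector about the tool's x, y, z in degrees. A call has 1 to 10 rows; each row is the pose to reach, as a shift and turn from the pose commanded when the call began, along the tool's axes at that moment; what a row does not reach only later rows make up. A row lasts 1/8 s, in which the tool goes at most 62.5 mm and 10.7 degrees, less where a joint would pass 70% of its speed; a pose out of reach is approached as far as the arm can. A call with a gripper value outside its range is refused whole. OPENING is the closure in counts, from 0 (fully open) to 255 (shut), set as the call begins (- or left out, the last holds). The fingers move at their own pace and stop on an object; FORCE is the grip in N (left out, the last holds). Time passes only in rows, so rows that repeat a pose let the fingers close. It gives the time, the measured TCP pose, the force and the opening at its end, in the units of the state.
- manip.state(): the state, without advancing time (a new reading comes with each control period).
- manip.get_image(name): name is "scene" or "top" or "wrist"; returns the picture (420x560x3 uint8, blue, green, red); there is no depth.
- manip.camera_params(name): a dict with "camera_matrix" (3x3 intrinsics, pixels), "world_from_camera" (4x4, takes a point from camera to world coordinates). Camera axes: x right, y up, looking along -z (the intrinsics and any distortion apply to the point x, -y, -z); pixel columns grow to the right and rows downward; lengths in mm; the calibration is good to about 2 mm. A picture is of the moment at which its call begins: read the wrist's pose just before it. camera_params takes no time and is no camera call; for the wrist camera it gives the pose at the moment of the call.
- manip.hand_in(): hands the job in, once; it reports no verdict.
The state is a dict: "t": time; "joint_positions": joint angles; "joint_velocities": joint speeds; "effort": joint torques, N m; "ee_pos": TCP position; "ee_rot": TCP orientation; "contact_force": force on the tool from outside, world axes, zero at the start; "ft_torque": the same for the moment, N m; "gripper_width": finger opening in mm.
Only numpy, scipy, OpenCV 4.12 (cv2) and the standard library are available. Lean on these libraries where they do the work, as an engineer would, in place of code of your own. Each camera call takes 0.05 s, during which the arm holds its last target. There are 200 camera calls.

## Task

Stand the steel setting block with the amber stone upright in the middle of the small white pedestal of the inspection stand and let go of it. Then swing the magnifier flap (the lens with the red knob at its end) up to upright, where it is balanced and would fall either way, and finish while the fingers are still holding it there, motionless, so the stone can be looked at through the lens. Do not let the flap tip over past upright towards the stone, and leave the other blocks and the things lying about on the bench where they are.

Things in the scene. Friction and masses are not known exactly. Their poses are not given: they have to be found in the camera images.
- block_amber: The block to inspect: steel cylinder 26 mm across and 34 mm tall, standing upright, with a 9 mm high domed amber (orange) stone on its top face (43 mm in all), about 130 g. Origin at the centre of its underside, z up along its axis
- block_black: Other block, to be left alone: steel cylinder 26 mm across and 34 mm tall, standing upright, with a 9 mm high domed black stone on its top face (43 mm in all), about 130 g. Origin at the centre of its underside, z up along its axis
- block_blue: Other block, to be left alone: steel cylinder 26 mm across and 34 mm tall, standing upright, with a 9 mm high domed blue stone on its top face (43 mm in all), about 130 g. Origin at the centre of its underside, z up along its axis
- stand: Fixed stand on a dark steel base plate (own x -90..110, y +-37.5, 10 mm thick). Origin on the bench under the hinge line, z up, x points from the hinge to the white pedestal (78 mm away). Hinge line along y between cheeks 64 mm tall at y = +-26. At x = -58 two 76 mm tall rods carry the lowered flap. Place and yaw vary
- pedestal_top (a point): Centre of the flat round top of the white pedestal, 28 mm across, 60 mm above the bench; the block's underside goes here. Axes as the stand
- flap_hinge (a point): Point of the hinge line midway between the cheeks, 55 mm above the bench; the line runs along this point's y, axes as the stand
- flap_knob (a point): Centre of the red knob at the flap's free end: cylinder 18 mm long (along the hinge line), 16 mm across, 122 mm from the hinge line, on a 7 mm thick stem; the lens frame ends 31 mm short of its centre. Can be pinched from above on its flat ends, fingers closing along the hinge line; it then turns between the fingers as it is led round the arc, tool pointing down
- flap (a joint): Magnifier flap angle (rad). Lens with black frame 82 mm across, centred 50 mm from the hinge; flap 90 g, free hinge, no catch. 0 = lowered on its rest (the start), leaning 1.2 rad from vertical away from the pedestal; grows as it swings up; 1.2 = upright, the balance point; beyond that it falls towards the pedestal (to 2.4), below it falls back to 0
- caliper: Bystander: digital caliper lying flat, 200 mm long, jaws at one end. Origin at the middle of its beam on the bench
- bur_box: Bystander: open pale yellow box of burs, 50 x 36 x 12 mm. Origin at the centre of its underside
- pliers: Bystander: pliers with blue handles lying flat, about 165 mm long, 14 mm high. Origin near the joint of the jaws, at bench level
- tape_roll: Bystander: cream roll of tape lying flat, 90 mm across, 25 mm high. Origin at the centre of its underside
- marker: Bystander: black marker with red cap lying flat, 135 mm long, 16 mm thick. Origin near its middle, at bench level

How it is judged (in metres and radians):
On the way, in this order (a step that is already met when the one before it is completed fails the run):
1. the amber block stands on the pedestal, released, while the flap is still lowered (horizontal distance between block_amber and pedestal_top below 0.01 m and z of block_amber in the frame of pedestal_top between -0.003 and 0.004 m and angle between block_amber's own z axis and vertical below 0.1 rad and contact force between the fingers and block_amber below 0.1 N and linear speed of block_amber below 0.02 m/s and value of joint flap below 0.6 rad), for 0.3 s.
2. the flap is held upright at its balance point by the fingers, with the amber block still on the pedestal (horizontal distance between block_amber and pedestal_top below 0.01 m and z of block_amber in the frame of pedestal_top between -0.003 and 0.004 m and angle between block_amber's own z axis and vertical below 0.1 rad and contact force between the fingers and block_amber below 0.1 N and linear speed of block_amber below 0.02 m/s and value of joint flap between 1.11 and 1.29 rad and velocity of joint flap between -0.08 and 0.08 rad/s and contact force between the fingers and stand above 0.3 N), for 0.3 s.
At the end, for the whole second after the job is handed in: Through the last second the amber block stands upright on the pedestal, its centre within 10 mm of the pedestal's, touched by no finger and at rest; the flap is within 0.09 rad (5 degrees) of upright (joint 1.2), not moving (under 0.08 rad/s) and held by the fingers (all of step 2); the arm keeps its last pose, push and grip.
It fails at once if the flap tips well past upright towards the stone (joint over 1.5 rad) (value of joint flap above 1.5 rad).
It fails at once if another block or thing lying on the bench is moved by more than 20 mm or another block is tipped (distance of any of block_black, block_blue, caliper, bur_box, pliers, tape_roll, marker from where it was at the start of the episode above 0.02 m or angle between any of block_black, block_blue's own z axis and vertical above 0.5 rad).
It also fails if it takes over 56 s, if anything falls off the work surface, if the arm or the gripper's body presses on something with over 40 N, if the wrist force passes 120 N, or if a joint passes its speed limit or range.

## Working session

There is one attempt and no reset: what is moved stays moved. The work goes in short steps, Python scripts to look and compute and a shell command to move; the robot and the scene stay as the last step left them, time stands still between calls to the robot, and variables do not carry over. Pictures are saved under pics/ and viewed, about 8 in all and at most 12, crops included, and the job is handed in when it is done.

```bash
mkdir -p pics; ls; cat > h.py <<'E'
from cell import manip
import numpy as np, cv2
from scipy.spatial.transform import Rotation as R
np.set_printoptions(precision=4,suppress=True)
def grab(n,f):
    p=manip.camera_params(n); im=manip.get_image(n); cv2.imwrite('pics/'+f,im); return im,p
def ray(p,u,v):
    K=np.array(p['camera_matrix']);T=np.array(p['world_from_camera'])
    d=np.linalg.inv(K)@[u,v,1]; d=T[:3,:3]@(d*[1,-1,-1]); return T[:3,3],d
def at_z(p,u,v,z):
    o,d=ray(p,u,v); return o+d*(z-o[2])/d[2]
def proj(p,X):
    K=np.array(p['camera_matrix']);T=np.array(p['world_from_camera'])
    c=T[:3,:3].T@(np.array(X)-T[:3,3]); c=c*[1,-1,-1]; q=K@c; return q[:2]/q[2]
E
python3 - <<'E'
from h import *
a,p=grab('top','top1.png');b,q=grab('scene','scene1.png')
print(p,q); print(manip.state())
E
```

```text
pics
{'camera_matrix': array([[518.3566,   0.    , 286.8265],
       [  0.    , 518.3566, 211.7324],
       [  0.    ,   0.    ,   1.    ]]), 'world_from_camera': array([[   0.0006,    0.9809,   -0.1947,  233.5378],
       [  -1.    ,    0.0024,    0.009 ,   30.9964],
       [   0.0093,    0.1946,    0.9808, 1740.6038],
       [   0.    ,    0.    ,    0.    ,    1.    ]])} {'camera_matrix': array([[453.4548,   0.    , 275.733 ],
       [  0.    , 453.4548, 205.5676],
       [  0.    ,   0.    ,   1.    ]]), 'world_from_camera': array([[   0.8133,   -0.449 ,    0.37  ,  997.118 ],
       [   0.5818,    0.6326,   -0.5112, -567.9812],
       [  -0.0045,    0.631 ,    0.7758,  956.5781],
       [   0.    ,    0.    ,    0.    ,    1.    ]])}
{'t': 0.1, 'joint_positions': array([-1.4632,  0.3269, -0.1934,  1.052 , -0.    ,  1.4366]), 'joint_velocities': array([-0.0003,  0.0001,  0.0051, -0.0018, -0.0008, -0.0007]), 'effort': array([  0.0022, -44.4237,  26.304 ,   0.0079,  -0.0001,   0.    ]), 'ee_pos': array([ 131.6606, -533.5039,  249.2909]), 'ee_rot': array([ 2.0936,  0.2561, -2.0936]), 'contact_force': array([-0.0927, -0.897 , -0.0953]), 'ft_torque': array([0.007 , 0.0586, 0.0149]), 'gripper_width': 85.15293423127743}
```

View pics/top1.png

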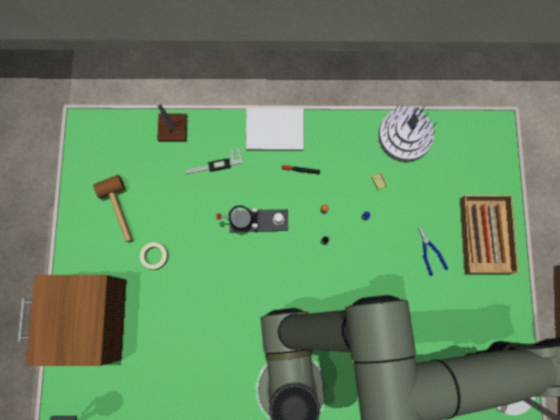

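View pics/scene1.png

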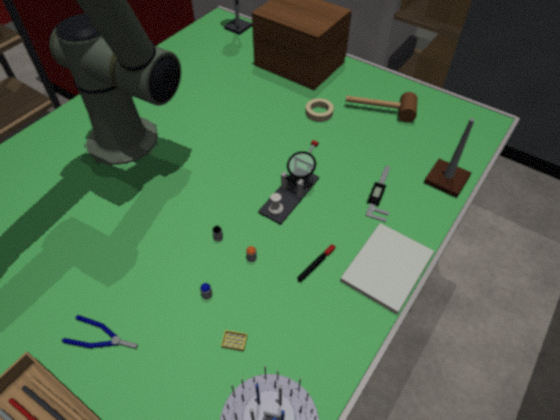

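The top view shows amber at about (324,208), black at (325,240), blue at (366,215), pedestal at (279,218) and knob at (220,216). The scene view agrees: amber at (251,252), knob at (314,144). I'll enlarge crops of both.

```bash
python3 - <<'E'
from h import *
a=cv2.imread('pics/top1.png')[190:260,205:345];b=cv2.imread('pics/scene1.png')[130:270,200:330]
a=cv2.resize(a,None,fx=5,fy=5,interpolation=cv2.INTER_CUBIC)
cv2.imwrite('pics/c1.png',a)
p=manip.camera_params('top');q=manip.camera_params('scene')
for n,u,v,z in [('amber',324,208,38),('black',325,240,38),('ped',279,217,60),('knob',220,216,99),('plateR',288,219,10),('marker',300,169,8),('blue',366,215,38),('tape',153,256,12)]: print(n,at_z(p,u,v,z))
for n,u,v,z in [('amber',251,251,38),('ped',275,197,60),('knob',314,144,99)]: print(n,at_z(q,u,v,z))
print(manip.camera_params('wrist'), manip.state()['ee_rot'])
E
```

```text
amber [ 584.5237 -109.2991   38.    ]
black [ 476.2169 -111.173    38.    ]
ped [549.301   41.4536  60.    ]
knob [544.7972 231.1633  99.    ]
plateR [551.8606  11.1924  10.    ]
marker [728.4822 -30.3821   8.    ]
blue [ 560.9438 -249.7584   38.    ]
tape [424.9739 461.4842  12.    ]
amber [ 592.5856 -112.2938   38.    ]
ped [551.3154  44.9835  60.    ]
knob [547.0958 234.6048  99.    ]
{'camera_matrix': array([[373.5953,   0.    , 274.5268],
       [  0.    , 373.5953, 210.1135],
       [  0.    ,   0.    ,   1.    ]]), 'world_from_camera': array([[   0.2405,    0.927 ,    0.288 ,  205.0247],
       [  -0.9707,    0.2298,    0.0708, -516.0404],
       [  -0.0006,   -0.2965,    0.955 ,  374.0812],
       [   0.    ,    0.    ,    0.    ,    1.    ]])} [ 2.0936  0.2561 -2.0936]
```

View pics/c1.png

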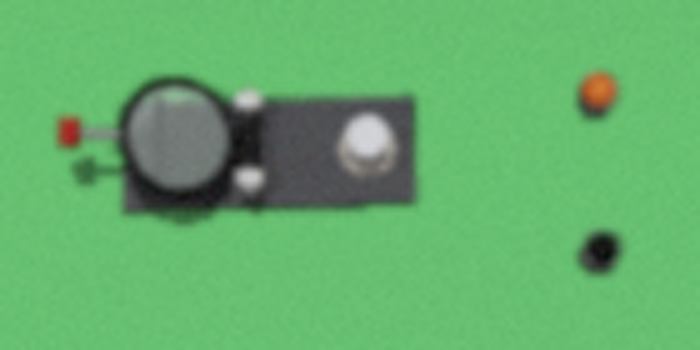

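```bash
cat >> h.py <<'E'
def go(target,yx=(1,0)):
    "shift (m) and turn (deg) in tool axes to bring TCP to target, tool down, jaws (y) along yx"
    s=manip.state(); A=R.from_rotvec(s['ee_rot'])
    y=np.array([*yx,0.])/np.hypot(*yx); x=np.array([0,0,-1.]); M=np.column_stack([x,y,np.cross(x,y)])
    d=A.inv().apply(np.array(target)-s['ee_pos'])/1000; r=(A.inv()*R.from_matrix(M)).as_rotvec(degrees=True)
    print('t',s['t'],'tcp',s['ee_pos'],'shift',d,'turn',r,'w',s['gripper_width'],'F',s['contact_force'])
E
python3 - <<'E'
from h import *
print(R.from_rotvec(manip.state()['ee_rot']).as_matrix())
for y in [(1,0),(-1,0)]: go((560,-110,230),y)
E
```

```text
[[-0.0002  0.2395 -0.9709]
 [ 0.0016 -0.9709 -0.2395]
 [-1.     -0.0016 -0.0002]]
t 0.1 tcp [ 131.6606 -533.5039  249.2909] shift [ 0.0199 -0.3086 -0.5173] turn [-76.1426  -0.068    0.0688] w 85.15293423127743 F [-0.0927 -0.897  -0.0953]
t 0.1 tcp [ 131.6606 -533.5039  249.2909] shift [ 0.0199 -0.3086 -0.5173] turn [103.8574   0.0735   0.0727] w 85.15293423127743 F [-0.0927 -0.897  -0.0953]
```

```bash
python3 -m pendant '[[[0.002,-0.031,-0.052,-7.6,0,0],[0.004,-0.062,-0.104,-15.2,0,0],[0.006,-0.093,-0.155,-22.8,0,0],[0.008,-0.124,-0.207,-30.4,0,0],[0.010,-0.155,-0.259,-38,0,0],[0.012,-0.186,-0.311,-45.6,0,0],[0.014,-0.217,-0.363,-53.2,0,0],[0.016,-0.248,-0.414,-60.8,0,0],[0.018,-0.279,-0.466,-68.4,0,0],[0.020,-0.309,-0.517,-76.1,0,0]]]' 0 && python3 -m pendant '[[[0,0,0,0,0,0],[0,0,0,0,0,0],[0,0,0,0,0,0]]]'
python3 - <<'E'
from h import *
im,p=grab('wrist','w1.png'); go((588,-110,150)); print(proj(p,(588,-110,43)),p)
E
```

```text
t: 1.35
ee_pos: [560.7, -108.5, 229.6]
ee_rot: [1.206, 1.211, -1.207]
contact_force: [1.3, -0.9, 0.8]
gripper_width: 85.7
t: 1.72
ee_pos: [558.7, -111.2, 229.9]
ee_rot: [1.211, 1.208, -1.212]
contact_force: [0.1, -0.8, -0.3]
gripper_width: 85.4
t 1.775 tcp [ 558.822  -111.3489  230.0641] shift [ 0.0801  0.0292 -0.0014] turn [-0.1843  0.0042  0.0201] w 85.63888904268853 F [ 0.2446  0.0765 -0.4391]
[308.9567 184.2189] {'camera_matrix': array([[373.5953,   0.    , 274.5268],
       [  0.    , 373.5953, 210.1135],
       [  0.    ,   0.    ,   1.    ]]), 'world_from_camera': array([[  1.    ,   0.0019,   0.0004, 558.6128],
       [ -0.002 ,   0.9545,   0.2982, -35.7627],
       [  0.0002,  -0.2982,   0.9545, 354.6908],
       [  0.    ,   0.    ,   0.    ,   1.    ]])}
```

View pics/w1.png

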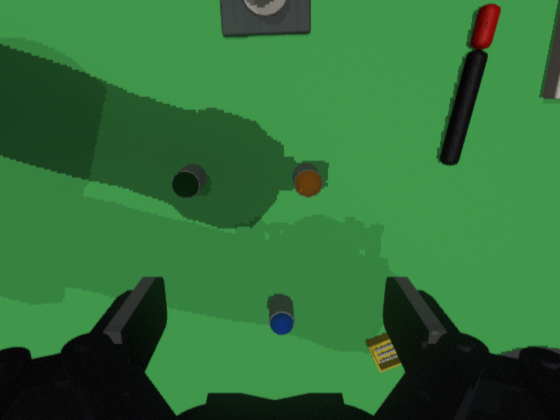

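The amber dome's centre is at (308,183), against a predicted (309,184). Black is at (187,183) and the pedestal is out of view at the top.

```bash
python3 - <<'E'
from h import *
p=manip.camera_params('wrist')
a=at_z(p,307.7,183,39); print(a,at_z(p,187,183,39),at_z(p,266,35,0+10))
go((a[0],a[1],22)); go((a[0],a[1],80))
E
```

```text
[ 587.4401 -110.0486   39.    ] [ 482.9138 -109.8093   39.    ] [551.7933  11.1193  10.    ]
t 1.775 tcp [ 558.822  -111.3489  230.0641] shift [ 0.2081  0.0287 -0.0014] turn [-0.1843  0.0042  0.0201] w 85.63888904268853 F [ 0.2446  0.0765 -0.4391]
t 1.775 tcp [ 558.822  -111.3489  230.0641] shift [ 0.1501  0.0287 -0.0014] turn [-0.1843  0.0042  0.0201] w 85.63888904268853 F [ 0.2446  0.0765 -0.4391]
```

```bash
python3 -m pendant '[[[0.04,0.029,-0.0015,0,0,0],[0.10,0.029,-0.0015,0,0,0],[0.15,0.029,-0.0015,0,0,0],[0.18,0.029,-0.0015,0,0,0],[0.2,0.029,-0.0015,0,0,0],[0.206,0.029,-0.0015,0,0,0],[0.206,0.029,-0.0015,0,0,0],[0.206,0.029,-0.0015,0,0,0]]]' && python3 -m pendant '[[[0,0,0,0,0,0],[0,0,0,0,0,0],[0,0,0,0,0,0],[0,0,0,0,0,0],[0,0,0,0,0,0],[0,0,0,0,0,0],[0,0,0,0,0,0],[0,0,0,0,0,0]]]' 255 40
```

```text
t: 2.78
ee_pos: [589.5, -109.3, 25.2]
ee_rot: [1.211, 1.207, -1.209]
contact_force: [-0.8, 0.0, 0.9]
gripper_width: 85.1
t: 3.78
ee_pos: [588.8, -108.7, 24.3]
ee_rot: [1.21, 1.209, -1.21]
contact_force: [-1.2, 0.5, 5.4]
gripper_width: 23.9
```

```bash
python3 -m pendant '[[[-0.02,0,0,0,0,0],[-0.06,0,0,0,0,0],[-0.11,0,0,0,0,0],[-0.13,0,-0.03,0,0,0],[-0.14,-0.01,-0.06,0,0,0],[-0.14,-0.02,-0.08,0,0,0],[-0.14,-0.037,-0.1,0,0,0],[-0.14,-0.037,-0.1,0,0,0],[-0.14,-0.037,-0.1,0,0,0]]]'
python3 - <<'E'
from h import *
im,p=grab('wrist','w2.png'); go((551,43,150)); print(proj(p,(551,43,60)),proj(p,(551,11.1,10)))
E
```

```text
t: 4.9
ee_pos: [551.9, -9.1, 163.4]
ee_rot: [1.209, 1.209, -1.21]
contact_force: [-0.3, -0.5, -1.1]
gripper_width: 23.8
t 4.95 tcp [552.1488  -9.3086 163.5516] shift [ 0.0135 -0.0012 -0.0523] turn [-0.0823  0.0229 -0.0002] w 24.173125532357407 F [ 0.1741  0.5314 -1.2405]
[273.3715 134.0366] [273.5591 170.0283]
```

View pics/w2.png

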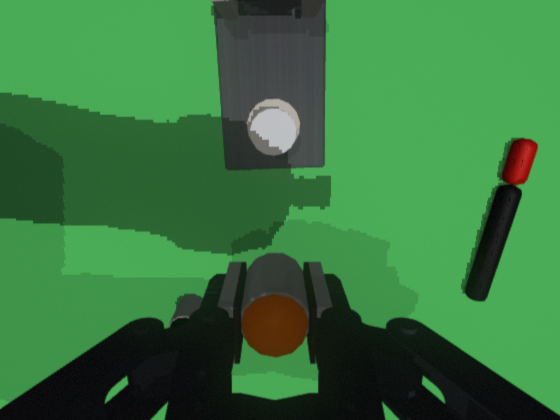

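```bash
python3 - <<'E'
from h import *
a=cv2.imread('pics/w2.png'); a=np.hstack([cv2.resize(a[0:180,200:340],None,fx=3,fy=3,interpolation=cv2.INTER_CUBIC),cv2.resize(a[240:420,215:335],None,fx=3,fy=3,interpolation=cv2.INTER_CUBIC)])
p=manip.camera_params('wrist'); print(proj(p,(552.1,-9.3,139.3)),proj(p,(552.1,-9.3,173)),proj(p,(552.1,-9.3,182)))
print([at_z(p,u,v,10) for u,v in [(226,169),(325,165)]], proj(p,(565,43,60))-proj(p,(551,43,60)))
cv2.imwrite('pics/c2.png',a)
E
```

```text
[274.9198 272.5989] [275.1067 316.1033] [275.1731 331.5397]
[array([515.4454,  11.6523,  10.    ]), array([590.0302,  14.6577,  10.    ])] [23.2622 -0.0113]
```

View pics/c2.png

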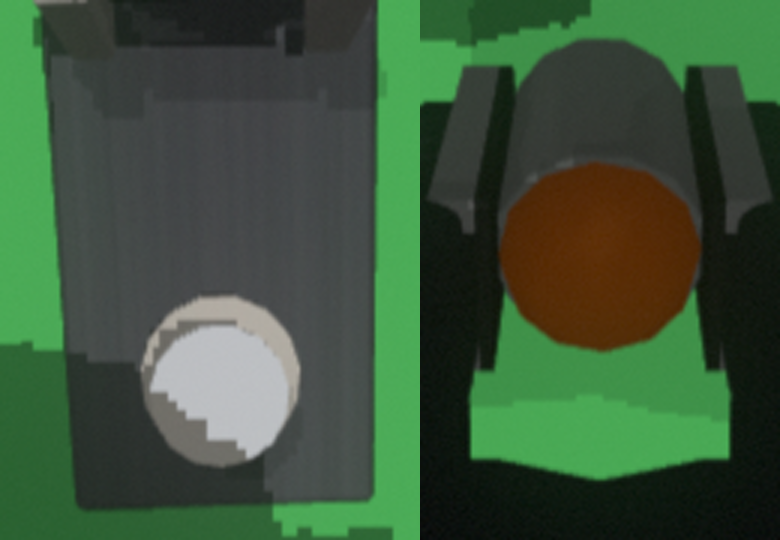

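```bash
python3 - <<'E'
from h import *
p=manip.camera_params('wrist'); t=np.linspace(0,2*np.pi,60)
for z,r in[(139.3,13),(173.3,13),(173.3,12),(177,9.7),(182.3,0.1)]:
    q=np.array([proj(p,(552.1+r*np.cos(a),-9.3+r*np.sin(a),z)) for a in t]); print(z,r,q.min(0),q.max(0))
go((551,44.7,150))
E
```

```text
139.3 13 [245.446 245.306] [304.3946 298.6371]
173.3 13 [238.3953 283.7261] [311.8114 347.5744]
173.3 12 [241.2237 286.3241] [308.9883 345.2535]
177 9.7 [247.0009 297.8365] [303.2723 346.4905]
182.3 0.1 [274.8739 331.8324] [275.4774 332.3497]
t 4.95 tcp [552.1488  -9.3086 163.5516] shift [ 0.0135 -0.0012 -0.054 ] turn [-0.0823  0.0229 -0.0002] w 24.173125532357407 F [ 0.1741  0.5314 -1.2405]
```

```bash
python3 -m pendant '[[[0,-0.001,-0.03,0,0,0],[0.01,-0.001,-0.05,0,0,0],[0.025,-0.001,-0.0563,0,0,0],[0.045,-0.001,-0.0563,0,0,0],[0.06,-0.001,-0.0563,0,0,0],[0.068,-0.001,-0.0563,0,0,0],[0.072,-0.001,-0.0563,0,0,0],[0.072,-0.001,-0.0563,0,0,0],[0.072,-0.001,-0.0563,0,0,0]]]'
python3 - <<'E'
from h import *
a,p=grab('scene','s2.png'); w,_=grab('wrist','w3.png')
a=cv2.resize(a[140:240,240:340],(500,500),interpolation=cv2.INTER_CUBIC)
cv2.imwrite('pics/c3.png',np.hstack([a,cv2.resize(w[170:420,205:345],(280,500))])); go((551,47,84.3))
E
```

```text
t: 6.08
ee_pos: [551.3, 47.5, 92.5]
ee_rot: [1.21, 1.208, -1.209]
contact_force: [0.4, -0.5, -1.7]
gripper_width: 24.1
t 6.175 tcp [551.2319  47.5743  92.5091] shift [ 0.0082 -0.0002  0.0006] turn [-0.0467  0.0026 -0.0588] w 23.724107443106423 F [ 0.7788  0.2233 -1.3112]
```

View pics/c3.png

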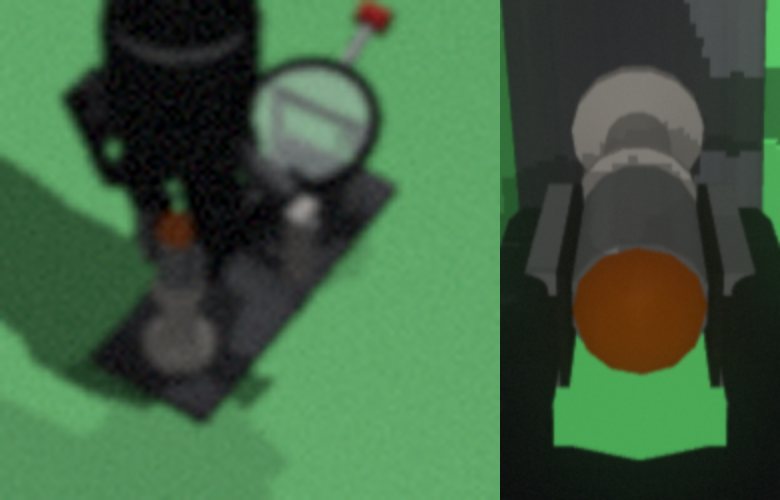

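The block sits about 8 mm above the pedestal and is concentric with it within about 1–2 mm. I'll lower it and check the force.

```bash
python3 -m pendant '[[[0.004,0,0,0,0,0],[0.0065,0,0,0,0,0],[0.0075,0,0,0,0,0],[0.008,0,0,0,0,0],[0.008,0,0,0,0,0],[0.008,0,0,0,0,0]]]'
```

```text
t: 6.92
ee_pos: [550.6, 47.6, 84.3]
ee_rot: [1.21, 1.209, -1.21]
contact_force: [-2.3, 0.1, 4.9]
gripper_width: 24.0
```

```bash
python3 -m pendant '[[[0,0,0,0,0,0],[0,0,0,0,0,0],[0,0,0,0,0,0],[0,0,0,0,0,0],[0,0,0,0,0,0],[0,0,0,0,0,0],[0,0,0,0,0,0]]]' 0 && python3 -m pendant '[[[-0.02,0,0,0,0,0],[-0.06,0,0,0,0,0],[-0.11,0,0,0,0,0],[-0.15,0,0,0,0,0],[-0.15,0,-0.04,0,0,0],[-0.15,0,-0.09,0,0,0],[-0.15,0,-0.11,0,0,0],[-0.15,0,-0.11,0,0,0],[-0.15,0,-0.11,0,0,0]]]'
python3 - <<'E'
from h import *
w,p=grab('wrist','w4.png'); a,q=grab('scene','s3.png'); a=a[110:250,230:342]; w=cv2.resize(w,(560,420))
cv2.imwrite('pics/c4.png',cv2.hconcat([w,cv2.resize(a,(240,300),interpolation=cv2.INTER_CUBIC) if 0 else cv2.resize(cv2.copyMakeBorder(a,0,56,0,0,cv2.BORDER_CONSTANT),(240,420),interpolation=cv2.INTER_CUBIC)]))
go((547,233,150)); print(proj(p,(551,44.7,94)),proj(p,(546,234,99)))
E
```

```text
t: 7.8
ee_pos: [550.8, 47.6, 84.0]
ee_rot: [1.21, 1.209, -1.21]
contact_force: [-0.6, -0.7, 0.9]
gripper_width: 85.2
t: 8.93
ee_pos: [550.8, 156.8, 233.8]
ee_rot: [1.21, 1.208, -1.211]
contact_force: [0.1, -0.6, 0.6]
gripper_width: 85.4
t 9.025 tcp [550.9688 156.4255 233.8448] shift [ 0.0838 -0.0041 -0.0766] turn [-0.1379  0.0241  0.0189] w 85.52265530387234 F [-0.7062  0.7091 -0.1892]
[274.9681 331.1911] [267.3971  90.4131]
```

View pics/c4.png

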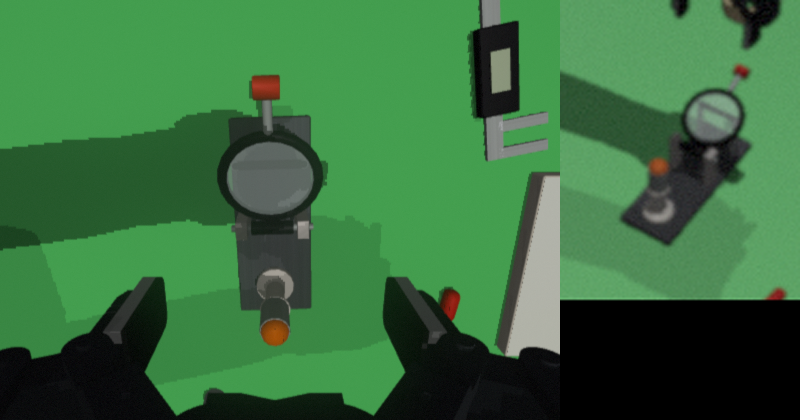

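The block stands on the pedestal with the stone at (275,332), and the prediction was (275,331). The knob is at (266,87).

```bash
python3 - <<'E'
from h import *
p=manip.camera_params('wrist'); k=at_z(p,266,87.5,99.2); s=at_z(p,275,334,98)
print('knob',k,'stone',s,'cheeks',at_z(p,239,227,64),at_z(p,304,229,64))
d=k[:2]-np.array([551,44.7]); print(np.hypot(*d),np.arctan2(-d[0],d[1])); u=d/np.hypot(*d)
h=k[:2]-u*113.7; print('hinge',h)
yx=(u[1],-u[0]); go((*k[:2],99.2),yx); go((*k[:2],150),yx)
for a in (0,.3,.6,.9,1.2):
    w=1.2-a; print(a,'along -u',113.7-122*np.sin(w),'up',122*np.cos(w)-44.2)
E
```

```text
knob [545.3079 235.5579  99.2   ] stone [551.0666  44.5406  98.    ] cheeks [521.0361 124.9852  64.    ] [575.5543 123.1145  64.    ]
190.94273469737198 0.029815070965491495
hinge [548.6973 121.9084]
t 9.025 tcp [550.9688 156.4255 233.8448] shift [ 0.1346 -0.0058 -0.0792] turn [-1.8462  0.0239  0.0193] w 85.52265530387234 F [-0.7062  0.7091 -0.1892]
t 9.025 tcp [550.9688 156.4255 233.8448] shift [ 0.0838 -0.0058 -0.0792] turn [-1.8462  0.0239  0.0193] w 85.52265530387234 F [-0.7062  0.7091 -0.1892]
0 along -u -0.008768488001607011 up 0.007646046154178521
0.3 along -u 18.13411702544704 up 31.63641612902107
0.6 along -u 44.813618245805685 up 56.49094501898075
0.9 along -u 77.64653478731658 up 72.35105167332394
1.2 along -u 113.7 up 77.8
```

```bash
python3 -m pendant '[[[0.01,-0.003,-0.04,-0.9,0,0],[0.04,-0.006,-0.075,-1.8,0,0],[0.08,-0.006,-0.08,-1.8,0,0],[0.11,-0.006,-0.08,-1.8,0,0],[0.128,-0.006,-0.08,-1.8,0,0],[0.135,-0.006,-0.08,-1.8,0,0],[0.135,-0.006,-0.08,-1.8,0,0],[0.135,-0.006,-0.08,-1.8,0,0]]]' && python3 -m pendant '[[[0,0,0,0,0,0],[0,0,0,0,0,0],[0,0,0,0,0,0],[0,0,0,0,0,0],[0,0,0,0,0,0],[0,0,0,0,0,0],[0,0,0,0,0,0],[0,0,0,0,0,0]]]' 255 20
python3 - <<'E'
from h import *
w,p=grab('wrist','w5.png');go((545.3,235.6,99.2),(1,0.03))
print(proj(p,(545.3,236,99)));cv2.imwrite('pics/c5.png',w[120:])
E
```

```text
t: 10.02
ee_pos: [545.8, 237.5, 100.0]
ee_rot: [1.188, 1.222, -1.186]
contact_force: [0.7, -0.2, 0.4]
gripper_width: 85.8
t: 11.02
ee_pos: [545.1, 237.7, 99.1]
ee_rot: [1.187, 1.223, -1.186]
contact_force: [-0.9, 0.3, 2.0]
gripper_width: 17.4
t 11.075 tcp [545.0698 237.6643  99.119 ] shift [-0.0001  0.0002  0.0021] turn [ 0.0362 -0.0089 -0.0136] w 17.47600579939756 F [0.6242 0.409  2.1269]
[275.6601 305.7017]
```

View pics/c5.png

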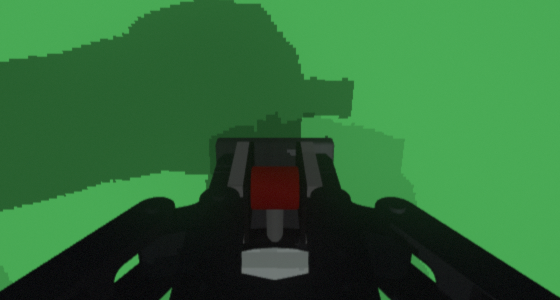

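```bash
python3 -m pendant '[[[-0.0067,0,0.0028,0,0,0],[-0.0133,0,0.0061,0,0,0],[-0.0196,0,0.0097,0,0,0],[-0.0258,0,0.0138,0,0,0],[-0.0316,0,0.0181,0,0,0],[-0.0372,0,0.0229,0,0,0],[-0.0425,0,0.0279,0,0,0],[-0.0475,0,0.0333,0,0,0],[-0.0522,0,0.0389,0,0,0],[-0.0565,0,0.0448,0,0,0]]]' && python3 -m pendant '[[[0,0,0,0,0,0],[0,0,0,0,0,0],[0,0,0,0,0,0]]]'
python3 - <<'E'
from h import *
u=np.array([-.03,1]); X=manip.state()['ee_pos']; print(X, X-[545.1,237.7,99.1])
E
```

```text
t: 12.32
ee_pos: [546.3, 192.5, 155.8]
ee_rot: [1.187, 1.224, -1.186]
contact_force: [1.3, -0.2, -1.1]
gripper_width: 17.3
t: 12.7
ee_pos: [546.3, 193.0, 155.5]
ee_rot: [1.186, 1.224, -1.186]
contact_force: [1.7, 1.3, 1.0]
gripper_width: 17.5
[546.3349 192.9567 155.4614] [  1.2349 -44.7433  56.3614]
```

```bash
python3 -m pendant '[[[-0.0039,0,0.0062,0,0,0],[-0.0075,0,0.0126,0,0,0],[-0.0107,0,0.0191,0,0,0],[-0.0135,0,0.0259,0,0,0],[-0.0159,0,0.0328,0,0,0],[-0.0178,0,0.0399,0,0,0],[-0.0193,0,0.0470,0,0,0],[-0.0204,0,0.0543,0,0,0],[-0.0211,0,0.0616,0,0,0],[-0.0213,0,0.0685,0,0,0]]]' && python3 -m pendant '[[[0,0,0,0,0,0],[0,0,0,0,0,0],[0,0,0,0,0,0],[0,0,0,0,0,0],[0,0,0,0,0,0]]]'
python3 - <<'E'
from h import *
X=manip.state()['ee_pos']; print(X, X-[545.1,237.7,99.1])
w,p=grab('wrist','w6.png'); a,q=grab('scene','s4.png'); a=a[100:240,240:352]
cv2.imwrite('pics/c6.png',cv2.hconcat([cv2.resize(a,(448,560),interpolation=cv2.INTER_CUBIC),cv2.copyMakeBorder(w[:,110:440],0,140,0,0,cv2.BORDER_CONSTANT)]))
f=lambda X:(proj(q,X)-[240,100])*4
print('scene crop: upright knob',f((548.7,122,177)),'hinge',f((548.7,122,55)),'stone',f((551,44.7,98)),'wrist knob',proj(p,(548.7,122,177)))
E
```

```text
t: 13.95
ee_pos: [548.4, 123.8, 177.0]
ee_rot: [1.187, 1.223, -1.187]
contact_force: [-0.6, 1.9, 3.8]
gripper_width: 17.4
t: 14.58
ee_pos: [548.5, 124.3, 177.0]
ee_rot: [1.186, 1.223, -1.187]
contact_force: [-0.0, 1.2, 6.6]
gripper_width: 17.5
[548.4555 124.2874 176.9599] [   3.3555 -113.4126   77.8599]
scene crop: upright knob [207.9267 186.6942] hinge [203.6988 319.6407] stone [138.9837 349.1675] wrist knob [275.6438 307.3704]
```

View pics/c6.png

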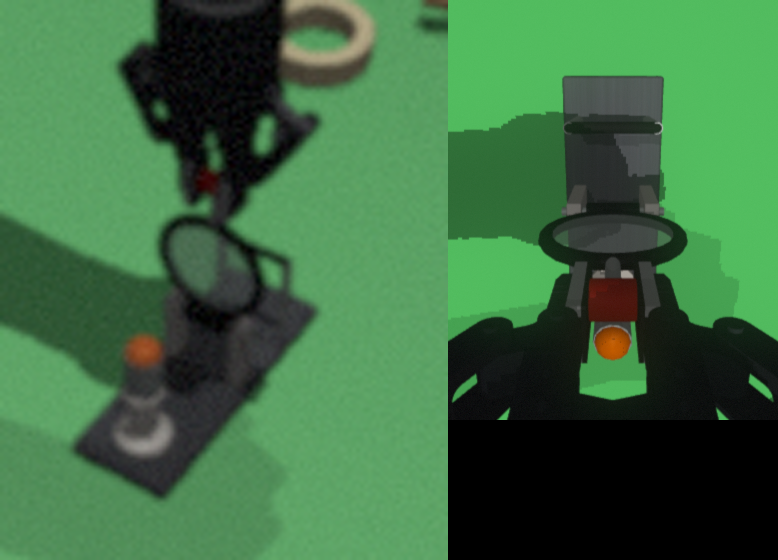

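The flap is upright and pinched. The knob is at wrist (275,300), about 3 mm (0.025 rad) short of the predicted balance point, and the stone stands on the pedestal. Handing in.

```bash
python3 -c "
from cell import manip
s=manip.state();print(s['t'],s['ee_pos'],s['contact_force'],s['gripper_width'],abs(s['joint_velocities']).max());print(manip.hand_in())"
```

```text
14.675 [548.43721753 124.33402114 176.95761444] [-0.83470887  0.14954989  6.21079426] 17.80635791337985 0.0018607834661642057
the job is handed in; nothing more can be done
None
```

I stood the amber block on the white pedestal and let go of it. I then pinched the red knob, led the flap up its arc to upright and handed in at about 14.7 s with the fingers still holding it. `hand_in()` reports no verdict, so the result is my own reading of the last checks.

- **Block:** after release, the stone was within about 1 mm of the pedestal centre in the wrist camera. The last pictures show it still standing there.
- **Flap angle:** the fingers moved 113.4 mm horizontally and 77.9 mm up, against 113.7 and 77.8 mm for exactly upright.
- **Hold:** the arm was at rest, with the knob between the fingers (opening about 17.5 mm) and about 6 N upward on the tool.
- **Disagreement:** the wrist camera put the knob about 3 mm short of the predicted balance point, roughly 0.025 rad, on the side away from the stone. That is inside the 0.09 rad tolerance, so I did not correct it.
- **Other objects:** nothing besides the amber block and the flap was handled, and the moves stayed clear of the rest. I did not re-measure the other blocks and bench items at the end.

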